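# Open the tight jar in the bracing block

### The arm

A 6-joint arm with a two-finger parallel gripper is mounted at the origin on a cart in front of the work surface, level with it; the furniture and walls round the work are solid. World frame = base frame: x ahead of the robot, y to its left, z up, the work surface at z = 0. Lengths are in mm, angles in rad, forces in N, time in s.
With the tool pointing down it reaches from about 325 to 875 mm from the base axis. Payload 4.4 kg.
Tool frame: the origin (TCP) lies on the centre line of the jaws, within the pads' length; the fingertips stand ahead of it and the grasp point (between the pads) lies 6 mm ahead of it (ctrl.tcp_to_tips is the z of the fingertips in the tool frame, in mm); z points along the fingers, y is the direction in which the jaws open and shut (so a half turn about z gives the same grasp; the last joint's range is limited). The gripper opens to 85 mm and grips with 20 to 120 N. Pads are 22 mm wide; open, the fingers measure 114 mm over their backs; the gripper's body (76 mm by 85 mm) begins 54 mm behind the grasp point. The pads swing forward as they close: fully open they stand 13 mm farther back than shut.
Start: joints at [-1.397, 0.207, 1.542, -0, 1.393, -0.15], TCP at [182.936, -545.126, 256.282] pointing down, gripper open.
Joint ranges: [-2.73, 2.73], [-0.86, 2.22], [0.23, 2.46], [-1.11, 4.25], [0.08, 2.63], [-2.82, 2.82]. Speed limits (rad/s): [2.79, 2.79, 3.14, 3.14, 3.14, 3.14].

### API

Orientations are given as a 3x3 rotation matrix whose columns are the frame's x, y, z axes.
In Python, from plant import ctrl, sensors, optics gives the robot as it stands. Calls block until the motion is done:
- ctrl.move_ptp(position, orientation): joint-space move of the TCP to a pose.
- ctrl.move_l(position, rot=None, vel=150, threshold=None): straight line of the TCP; rot=None keeps the orientation; vel is the mean speed in mm/s. With threshold (N) it stops when the force on the tool has changed by that much, and returns True; else False.
- ctrl.set_joints(angles): joint-space move.
- ctrl.gripper_to(opening, force=None): finger opening in mm; force is the grip in N (None keeps the last); returns when the fingers have stopped.
- ctrl.hold(seconds).
- ctrl.solve_ik(position, orientation): joint angles nearest the present ones, or None.
- sensors.read_state(): the state.
- optics.grab_frame(name): name is "side" or "top"; returns (picture, depth): 400x640x3 uint8, red, green, blue; 400x640 float32, mm along the optical axis (not along the pixel's ray), 0 where there is no reading.
- optics.camera_params(name): a dict with "mtx" (3x3 intrinsics, pixels), "R" (3x3) and "t" (3): a world point X has camera coordinates R X + t. Camera axes: x right, y down, z forward; pixel columns grow to the right and rows downward; lengths in mm; the calibration is good to about 2 mm. A picture is of the moment at which its call begins. camera_params takes no time and is no camera call.
A pose or a line that the arm cannot do raises ctrl.MotionError and nothing moves.
- ctrl.finish_job(): hands the job in, once; it reports no verdict.
The state is a dict: "t": time; "q": joint angles; "qvel": joint speeds; "tau": joint torques, N m; "eef_pos": TCP position; "eef_rot": TCP orientation; "force": force on the tool from outside, world axes, zero at the start; "wrist_torque": the same for the moment, N m; "grip_width": finger opening in mm.
Only numpy, scipy, OpenCV 4.12 (cv2) and the standard library are available. Lean on these libraries where they do the work, as an engineer would, in place of code of your own. Each camera call takes 0.05 s, during which the arm holds its last target.

### The job

Get the square clear jar of wooden plugs open: stand it fully down in the square recess of the wooden block, which will keep it from turning, then unscrew its tight lid anticlockwise (seen from above) by about a sixth of a turn, stopping as soon as the threads let go and not running on to the far stop. Lift the lid straight up off the jar and finish still holding it, level, two or three centimetres above the middle of the jar's mouth, with the jar left standing in the block. Leave the other things on the bench alone.

Things in the scene. Friction and masses are not known exactly. Their poses are not given: they have to be found in the camera images.
- jar: Loose square clear jar of wooden plugs, 0.32 kg. Body 56 x 56 mm, 68 mm high, then a round neck to 98 mm with a springy seal on its mouth; 112 mm with the lid on. Origin: centre of the underside; z up, x and y square to the sides. Can be carried by its tight lid. Not the round jar of screws farther back.
- jar_lid: Round knurled metal lid of the square jar, loose body, 54 mm across, 36 mm high, 60 g. Origin: centre of its lower edge, 76 mm above the jar's underside when screwed on; z up. Best gripped on the solid upper 12 mm. Lugs inside catch under ledges on the neck; the seal presses them up (25 N), so it turns stiffly (0.15 N m slowly, up to 0.6 fast). Must rise 27 mm to clear the mouth.
- lid_mark (a point): Outer end of the raised dark bar on the lid's top, along the lid's x axis: 24 mm from the axis, 36 mm above the lid's origin. The bar starts -10 to 0 degrees from the jar's x axis; anticlockwise from above loosens. From 40 degrees past the jar's x axis the lid is free and rises 2 to 3 mm by itself; at 78 is the far stop. Clockwise it soon meets a stop.
- jar_block: Wooden block 110 x 110 x 40 mm fixed to the bench, screw heads in its corners. In the middle of its top a square recess 62 x 62 mm, 28 mm deep (floor 12 mm above the bench), parallel to its sides, mouth chamfered. Origin: centre of the underside; z up, x and y square to the sides. The jar fits in any quarter turn, and can twist up to 6 degrees in it.
- wax_tin: Bystander: round flat tin, 69 mm across, 36 mm high. Origin: centre of the underside.
- pencil: Bystander: pencil 170 mm long lying on the bench. Origin: centre of the underside.
- spring_clamp: Bystander: spring clamp 160 mm long lying on the bench. Origin: centre of the underside.
- lipping_strip: Bystander: wooden strip 12 x 160 x 11 mm lying on the bench near its front edge. Origin: centre of the underside.
- glue_bottle: Bystander: glue bottle 148 mm high with cone cap. Origin: centre of the underside.

How it is judged (in metres and radians):
On the way, in this order (a step that is already met when the one before it is completed fails the run):
1. the jar stands fully down in the block's recess with its lid still screwed on (z of jar in the frame of jar_block below 0.016 m and horizontal distance between jar and jar_block below 0.006 m and angle between jar's own z axis and vertical below 0.07 rad and z of jar_lid in the frame of jar below 0.0785 m and y of lid_mark in the frame of jar below 0.01 m and x of lid_mark in the frame of jar above 0.018 m), for 0.2 s.
2. with the jar in the block, the lid is turned anticlockwise until its threads are free (z of jar in the frame of jar_block below 0.016 m and horizontal distance between jar and jar_block below 0.006 m and angle between jar's own z axis and vertical below 0.07 rad and z of jar_lid in the frame of jar below 0.092 m and y of lid_mark in the frame of jar above 0.0144 m), for 0.1 s.
At the end, for the whole second after the job is handed in: Jar upright (4 deg), within 4 mm of the recess floor and 6 mm of its middle. Lid gripped (over 2 N), touching neither jar nor block, its lower edge 103 to 150 mm above the jar's underside (3 to 50 above the mouth), within 18 mm of its axis, tilted under 8.6 deg; both at rest (z of jar in the frame of jar_block below 0.016 m and horizontal distance between jar and jar_block below 0.006 m and angle between jar's own z axis and vertical below 0.07 rad and z of jar_lid in the frame of jar between 0.103 and 0.15 m and horizontal distance between jar_lid and jar below 0.018 m and angle between jar_lid's own z axis and vertical below 0.15 rad and contact force between the fingers and jar_lid above 2 N and contact force between jar_lid and jar below 0.05 N and contact force between jar_lid and jar_block below 0.05 N and linear speed of each of jar_lid, jar below 0.02 m/s); the arm keeps its last pose, push and grip.
It fails at once if the lid is turned on towards the far stop, more than 73 degrees from the jar's x axis (x of lid_mark in the frame of jar below 0.007 m).
It fails at once if the jar is tipped by more than 25 degrees (angle between jar's own z axis and vertical above 0.44 rad).
It fails at once if a bystander is moved by more than 3 cm (distance of any of wax_tin, pencil, spring_clamp, lipping_strip, glue_bottle from where it was at the start of the episode above 0.03 m).
It also fails if it takes over 58 s, if anything falls off the work surface, if the arm or the gripper's body presses on something with over 40 N, if the wrist force passes 120 N, or if a joint passes its speed limit or range.

## Working session

There is one attempt and no reset: what is moved stays moved. The work goes in short steps, each a Python script; the robot and the scene stay as the last script left them, time stands still between calls to the robot, and variables do not carry over. Pictures are saved under pics/ and viewed, and the job is handed in when it is done.

```bash
ls; mkdir -p pics; python3 - <<'E'
from plant import ctrl, sensors, optics
import cv2,numpy as np
for n in ("top","side"):
    p,d=optics.grab_frame(n); np.savez(f"{n}0.npz",p=p,d=d)
    cv2.imwrite(f"pics/{n}0.png",p[:,:,::-1])
    c=optics.camera_params(n); print(n,c["mtx"].round(1).tolist(),c["R"].round(3).tolist(),c["t"].round(1), (-c["R"].T@c["t"]).round(0))
s=sensors.read_state(); print(s["t"],s["eef_rot"].round(3) if hasattr(s["eef_rot"],'round') else s["eef_rot"],s["force"],s["grip_width"],ctrl.tcp_to_tips)
E
```

```text
pics
top [[438.7, 0.0, 326.0], [0.0, 438.7, 205.1], [0.0, 0.0, 1.0]] [[0.016, -0.999, 0.037], [-1.0, -0.017, -0.024], [0.025, -0.036, -0.999]] [-181.9  522.  1150.1] [ 496. -132. 1168.]
side [[451.1, 0.0, 327.1], [0.0, 451.1, 196.2], [0.0, 0.0, 1.0]] [[-0.862, -0.506, 0.023], [-0.259, 0.401, -0.879], [0.436, -0.763, -0.477]] [382.4 292.7 787.8] [ 62. 677. 624.]
0.1 [[ 0.948  0.318 -0.   ]
 [ 0.318 -0.948  0.002]
 [ 0.    -0.002 -1.   ]] [ 0.07948458  0.04480019 -0.374464  ] 85.62687801620577 25.0
```

View pics/top0.png

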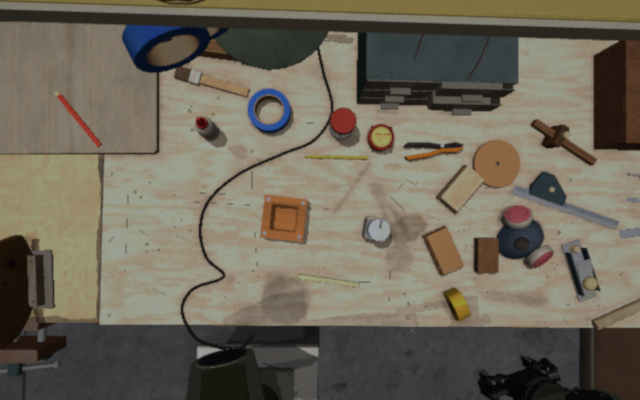

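View pics/side0.png

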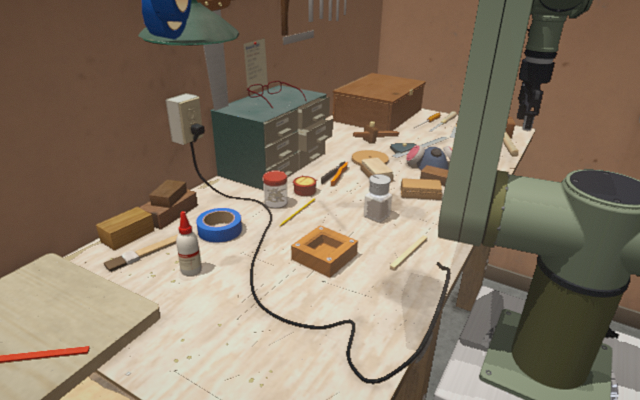

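The top view shows the square jar with its grey lid at about (377,231) and the block at (285,219). The wax tin is at (381,137) and the lipping strip at (328,279). I'll zoom in on the jar and block.

```bash
cat > h.py <<'E'
import numpy as np,cv2
from plant import ctrl,sensors,optics
def ray(n,u,v,z):
    c=optics.camera_params(n);R,t,K=c["R"],c["t"],c["mtx"]
    o=-R.T@t; d=R.T@np.linalg.solve(K,[u,v,1]); return o+d*(z-o[2])/d[2]
def proj(n,X):
    c=optics.camera_params(n); x=c["mtx"]@(c["R"]@np.asarray(X,float)+c["t"]); return x[:2]/x[2]
E
python3 - <<'E'
from h import *
a=np.load("top0.npz");p,d=a["p"],a["d"]
c=np.hstack([cv2.resize(p[209:259,352:402],(400,400),interpolation=cv2.INTER_CUBIC),cv2.resize(p[189:249,255:315],(400,400),interpolation=cv2.INTER_CUBIC)])
cv2.imwrite("pics/z0.png",c[:,:,::-1])
a=np.load("side0.npz");ps=a["p"]
c=np.hstack([cv2.resize(ps[160:235,340:415],(400,400),interpolation=cv2.INTER_CUBIC),cv2.resize(ps[215:290,287:362],(400,400),interpolation=cv2.INTER_CUBIC)])
cv2.imwrite("pics/z1.png",c[:,:,::-1])
for z in(0,40,68,112): print(z,ray("top",377,231,z).round(1),ray("top",285,219,z).round(1))
E
```

```text
0 [ 458.1 -311.3    0. ] [486.3 -65.5   0. ]
40 [ 459.3 -305.2   40. ] [486.7 -67.8  40. ]
68 [ 460.3 -300.9   68. ] [486.9 -69.4  68. ]
112 [ 461.7 -294.1  112. ] [487.3 -71.9 112. ]
```

View pics/z0.png

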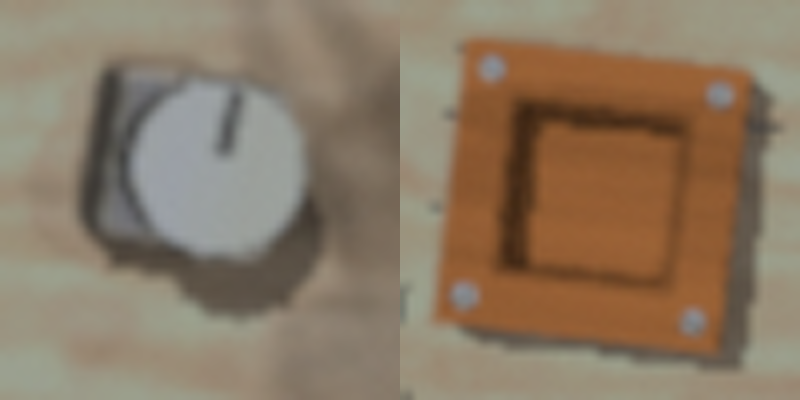

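View pics/z1.png

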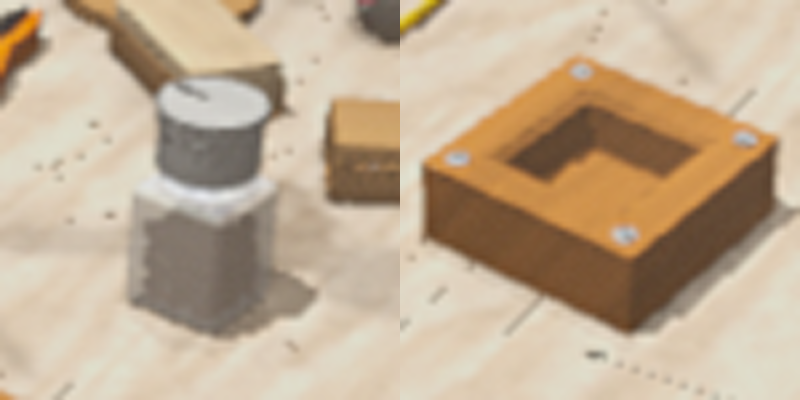

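```bash
python3 - <<'E'
from h import *
a=np.load("top0.npz");p,d=a["p"],a["d"]
# block top mask
hsv=cv2.cvtColor(p,cv2.COLOR_RGB2HSV)
roi=np.zeros(p.shape[:2],np.uint8);roi[185:252,252:318]=255
m=cv2.inRange(hsv,(5,120,110),(20,255,255))&roi
cs,_=cv2.findContours(m,cv2.RETR_EXTERNAL,cv2.CHAIN_APPROX_NONE)
c=max(cs,key=cv2.contourArea); print("area",cv2.contourArea(c),cv2.minAreaRect(c))
box=cv2.boxPoints(cv2.minAreaRect(c)); W=np.array([ray("top",u,v,40) for u,v in box]); print(W.round(1),W.mean(0).round(1))
for i in range(4):
    e=W[(i+1)%4]-W[i]; print(np.linalg.norm(e).round(1),np.degrees(np.arctan2(e[1],e[0])).round(1)%90)
# screws
g=hsv[:,:,1]<90
filled=cv2.drawContours(np.zeros_like(m),[c],-1,255,-1)
s=((g&(filled>0)).astype(np.uint8))
n,l,st,ce=cv2.connectedComponentsWithStats(s)
S=[]
for i in range(1,n):
    if st[i,4]>=3:
        ys,xs=np.where(l==i); w=120-hsv[ys,xs,1].astype(float); u=(xs*w).sum()/w.sum();v=(ys*w).sum()/w.sum(); P=ray("top",u,v,40); print(st[i,4],u.round(1),v.round(1),P.round(1)); S.append(P)
print("screw mean",np.mean(S,0).round(1))
# side view screws
a2=np.load("side0.npz");ps=a2["p"];hs=cv2.cvtColor(ps,cv2.COLOR_RGB2HSV)
roi=np.zeros(ps.shape[:2],np.uint8);roi[222:250,290:362]=255
s=((hs[:,:,1]<80)&(hs[:,:,2]>100)).astype(np.uint8)&(roi>0)
n,l,st,ce=cv2.connectedComponentsWithStats(s.astype(np.uint8))
for i in range(1,n): print("side",st[i,4],ce[i].round(1),ray("side",*ce[i],40).round(1))
# lid depth
c=optics.camera_params("top");K,R,t=c["mtx"],c["R"],c["t"]
vv,uu=np.mgrid[205:262,350:405]
D=d[vv,uu]; P=np.stack([(uu-K[0,2])/K[0,0]*D,(vv-K[1,2])/K[1,1]*D,D],-1)@np.eye(3)
Wd=(P-t)@R
z=Wd[...,2]; print("z levels",np.histogram(z[D>0],bins=[-20,-5,5,20,35,60,75,90,105,120,140]))
mm=(z>104)&(z<122); print("lid pts",mm.sum(),Wd[mm].mean(0).round(1),np.ptp(Wd[mm],axis=0).round(1))
m2=mm.astype(np.uint8); cc,_=cv2.findContours(m2,cv2.RETR_EXTERNAL,cv2.CHAIN_APPROX_NONE);k=max(cc,key=cv2.contourArea)
(e,ax,an)=cv2.fitEllipse(k);print("ellipse",np.array(e)+[350,205],ax, ray("top",e[0]+350,e[1]+205,112).round(1))
# bar
hv=hsv[205:262,350:405,2].astype(float)
er=cv2.erode(m2,np.ones((3,3)),iterations=2)
print(np.median(hv[er>0]))
b=(er>0)&(hv<120); ys,xs=np.where(b); Bp=np.array([ray("top",x+350,y+205,112) for x,y in zip(xs,ys)]); print("bar",len(xs),Bp.round(1))
E
```

```text
area 1743.0 ((283.63140869140625, 218.13311767578125), (42.647056579589844, 42.8807373046875), 6.709836959838867)
[[ 439.9   -4.8   40. ]
 [ 549.   -15.4   40. ]
 [ 538.1 -124.1   40. ]
 [ 428.6 -113.1   40. ]] [488.9 -64.3  40. ]
109.7 84.4
109.2 84.3
110.0 84.30000000000001
108.9 84.1
14 268.4 198.7 [538.  -24.5  40. ]
14 302.5 202.8 [ 529. -112.   40.]
17 264.2 232.8 [450.5 -15.4  40. ]
14 298.5 236.8 [ 441.6 -103.1   40. ]
screw mean [489.8 -63.7  40. ]
side 939 [326.5 229.7] [ 512.2 -112.    40. ]
side 8 [320.5 228. ] [ 528.3 -110.9   40. ]
side 8 [351.5 240.5] [ 440.3 -103.6   40. ]
side 8 [297.5 244.5] [536.4 -23.8  40. ]
z levels (array([  31, 2478,   45,   17,   28,   92,   14,    8,  402,    0]), array([-20,  -5,   5,  20,  35,  60,  75,  90, 105, 120, 140]))
lid pts 403 [ 464.5 -299.3  112.5] [53.5 53.7 13.3]
ellipse [379.1525898  229.89308167] (21.677139282226562, 21.965965270996094) [ 464.4 -299.3  112. ]
160.0
bar 10 [[ 483.5 -301.1  112. ]
 [ 483.6 -303.6  112. ]
 [ 481.1 -301.2  112. ]
 [ 481.1 -303.6  112. ]
 [ 478.7 -301.2  112. ]
 [ 478.7 -303.6  112. ]
 [ 476.3 -301.2  112. ]
 [ 473.9 -301.3  112. ]
 [ 471.4 -298.9  112. ]
 [ 471.4 -301.3  112. ]]
```

```bash
python3 - <<'E'
from h import *
pts={"L":(340+128/5.333,160+300/5.333),"B":(340+222/5.333,160+334/5.333),"R":(340+272/5.333,160+290/5.333)}
W={k:ray("side",u,v,0) for k,(u,v) in pts.items()}
for k in W: print(k,W[k].round(1))
W["sL"]=ray("side",340+135/5.333,160+190/5.333,68);W["sB"]=ray("side",340+213/5.333,160+215/5.333,68);W["sR"]=ray("side",340+275/5.333,160+182/5.333,68)
for a,b in(("L","B"),("B","R"),("sL","sB"),("sB","sR")):
    e=W[b]-W[a];print(a,b,np.linalg.norm(e).round(1),np.degrees(np.arctan2(e[1],e[0])).round(1)%90)
a=np.load("top0.npz");p,d=a["p"],a["d"]
c=optics.camera_params("top");K,R,t=c["mtx"],c["R"],c["t"]
vv,uu=np.mgrid[205:262,350:405];D=d[vv,uu]
Wd=(np.stack([(uu-K[0,2])/K[0,0]*D,(vv-K[1,2])/K[1,1]*D,D],-1)-t)@R
z=Wd[...,2];m=(z>60)&(z<80);q=Wd[m]
# outer left edge: max y per row
for r in range(m.shape[0]):
    if m[r].any(): k=np.argmax(m[r]); print(r+205,k+350,m[r].sum(),Wd[r,k].round(1),end=' | ')
# Lines in both views
for n,(x0,y0,w) in {"top":(352,209,50),"side":(355,180,50)}.items():
    im=np.load(n+"0.npz")["p"][y0:y0+w,x0:x0+w]; g=cv2.resize(cv2.cvtColor(im,cv2.COLOR_RGB2GRAY),None,fx=8,fy=8,interpolation=cv2.INTER_CUBIC)
    L=cv2.createLineSegmentDetector().detect(g)[0][:,0]
    for l in L:
        A=(l[:2]+.5)/8-.5+[x0,y0];B=(l[2:]+.5)/8-.5+[x0,y0]
        if np.linalg.norm(A-B)<9: continue
        for zz in (0,68):
            a_,b_=ray(n,*A,zz),ray(n,*B,zz);e=b_-a_;print(n,zz,A.round(1),B.round(1),a_[:2].round(1),np.linalg.norm(e).round(0),np.degrees(np.arctan2(e[1],e[0])).round(1)%90)
E
```

```text
L [ 491.7 -277.9    0. ]
B [ 437.9 -273.7    0. ]
R [ 434.  -326.5    0. ]
L B 53.9 85.5
B R 52.9 85.7
sL sB 42.8 86.80000000000001
sB sR 48.8 76.0
217 370 1 [ 495.2 -283.2   64.7] | 218 368 7 [ 492.6 -277.8   67.5] | 219 367 9 [ 490.  -275.6   64.8] | 220 367 8 [ 487.5 -275.8   63.8] | 221 367 8 [ 485.  -275.8   64.2] | 222 367 4 [ 482.5 -275.8   64.6] | 223 367 3 [ 480.  -275.6   65.7] | 224 367 2 [ 477.5 -275.4   67.5] | 225 366 2 [ 474.9 -273.    67.3] | 226 366 2 [ 472.4 -273.3   65.3] | 227 366 2 [ 469.8 -273.3   65.4] | 228 366 1 [ 467.3 -273.2   66.2] | 229 366 1 [ 464.8 -273.3   65.9] | 230 365 2 [ 462.2 -271.    64.2] | 231 365 3 [ 459.6 -271.4   61.7] | 232 365 3 [ 457.1 -271.3   62.2] | 233 366 2 [ 454.7 -273.8   63.2] | 234 365 3 [ 452.3 -270.6   68.6] | 235 364 5 [ 449.5 -269.    61.4] | 236 364 6 [ 447.1 -268.5   65.5] | 237 365 6 [ 444.5 -271.6   61.6] | 238 365 6 [ 442.  -271.5   62.1] | 239 368 5 [ 439.6 -279.1   63.1] | 240 374 2 [ 437.4 -294.    65.5] | 241 382 3 [ 435.6 -313.    73. ] | side 0 [389.2 182.8] [388.1 192.9] [ 515.  -500.5] 68.0 20.700000000000003
side 68 [389.2 182.8] [388.1 192.9] [ 465.7 -372.2] 60.0 20.700000000000003
side 0 [376.6 222. ] [366.  217.4] [ 450.5 -269.3] 34.0 80.0
side 68 [376.6 222. ] [366.  217.4] [ 408.2 -166.2] 31.0 80.0
```

```bash
cat >> h.py <<'E'
def Rot(psi): # tool down, jaw axis y; psi (deg) = world yaw of the tool x axis
    a=np.radians(psi); c,s=np.cos(a),np.sin(a); return np.array([[c,s,0],[s,-c,0],[0,0,-1.]])
JAR=np.array([464.4,-299.3]); BLK=np.array([489.1,-63.8]); JYAW=-6.5; BYAW=-5.8
E
python3 - <<'E'
from h import *
for psi in range(-150,181,15):
    o=[]
    for X,dp in((JAR,0),(BLK,.7),(BLK,65)):
        q=ctrl.solve_ik([X[0],X[1],140],Rot(psi+dp)); o.append(None if q is None else np.round(q,2).tolist())
    print(psi,o[0] and (o[0][0],o[0][5]),o[1] and o[1][5],o[2] and o[2][5])
E
```

```text
-150 None -2.41 2.75
-135 None -2.67 2.49
-120 None None 2.23
-105 (-0.73, 2.67) None 1.96
-90 (-0.73, 2.41) None 1.7
-75 (-0.73, 2.15) 2.56 1.44
-60 (-0.73, 1.89) 2.3 1.18
-45 (-0.73, 1.63) 2.04 0.92
-30 (-0.73, 1.37) 1.78 0.65
-15 (-0.73, 1.1) 1.52 0.39
0 (-0.73, 0.84) 1.25 0.13
15 (-0.73, 0.58) 0.99 -0.13
30 (-0.73, 0.32) 0.73 -0.39
45 (-0.73, 0.06) 0.47 -0.65
60 (-0.73, -0.21) 0.21 -0.92
75 (-0.73, -0.47) -0.06 -1.18
90 (-0.73, -0.73) -0.32 -1.44
105 (-0.73, -0.99) -0.58 -1.7
120 (-0.73, -1.25) -0.84 -1.96
135 (-0.73, -1.51) -1.1 -2.23
150 (-0.73, -1.78) -1.36 -2.49
165 (-0.73, -2.04) -1.63 -2.75
180 (-0.73, -2.3) -1.89 None
```

```bash
python3 - <<'E'
from h import *
R=Rot(-6); x,y=JAR
ctrl.move_ptp([x,y,200],R)
r=ctrl.move_l([x,y,110],vel=120,threshold=8); s=sensors.read_state(); print(r,s["eef_pos"],s["force"])
if not r:
    ctrl.gripper_to(40,force=70); s=sensors.read_state(); print(s["t"],s["grip_width"],s["force"],s["wrist_torque"],s["eef_pos"])
p,d=optics.grab_frame("side");cv2.imwrite("pics/g1.png",cv2.resize(p[120:260,300:460],(800,700))[:600,:,::-1])
E
```

```text
False [ 464.91006264 -299.94199218  110.77136478] [ 0.19650142 -0.37907165  0.39181889]
2.825 51.80581724541149 [-0.81702633  2.72580305  6.6213056 ] [0.28578132 0.15348202 0.08206679] [ 465.01846868 -299.47304902  111.35929115]
```

View pics/g1.png

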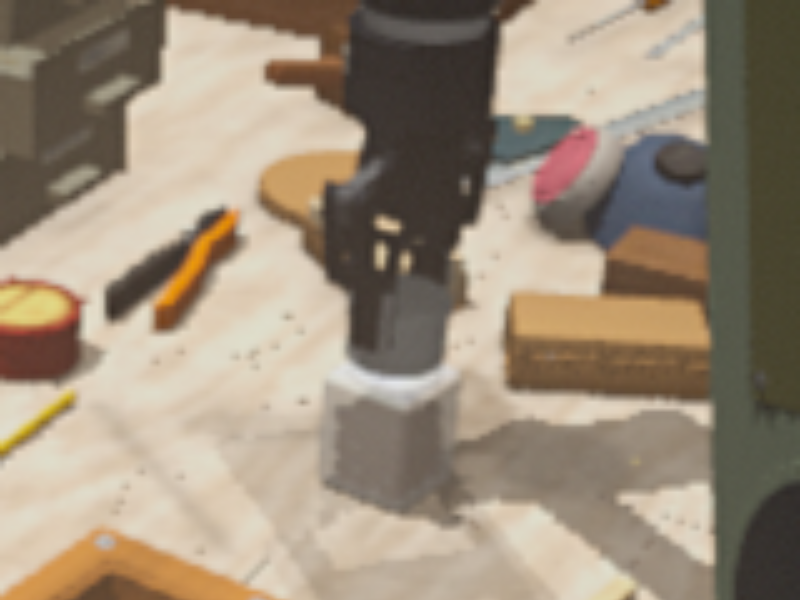

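The side view shows the fingers gripping the lid at about (400,310) in the crop, with the jar upright. The opening of 51.8 mm is close to the 54 mm lid. Next I'll lift it, carry it over the block and look again.

```bash
python3 - <<'E'
from h import *
x,y=JAR
ctrl.move_l([x,y,190],vel=120); s=sensors.read_state(); print(s["grip_width"],s["force"],s["eef_pos"])
ctrl.move_l([BLK[0],BLK[1],190],rot=Rot(-5.3),vel=160)
ctrl.hold(0.3); s=sensors.read_state(); print(s["t"],s["grip_width"],s["force"],s["eef_pos"])
for n in("side","top"):
    p,d=optics.grab_frame(n);np.savez(n+"1.npz",p=p,d=d)
    if n=="side": cv2.imwrite("pics/c1s.png",cv2.resize(p[120:290,240:400],None,fx=4.5,fy=3.5*4.5/3.5,interpolation=cv2.INTER_CUBIC)[:600+200,:,::-1][-600:])
    else: cv2.imwrite("pics/c1t.png",cv2.resize(p[160:270,230:340],(600,600),interpolation=cv2.INTER_CUBIC)[:,:,::-1])
E
```

```text
51.798887891990226 [-0.21292867  0.73272654 -4.9639005 ] [ 463.6207613  -298.63672279  188.71926203]
5.625 51.88254496128087 [-0.20533486  0.0174952  -3.87172175] [489.09891335 -64.20435658 189.96700896]
```

View pics/c1s.png

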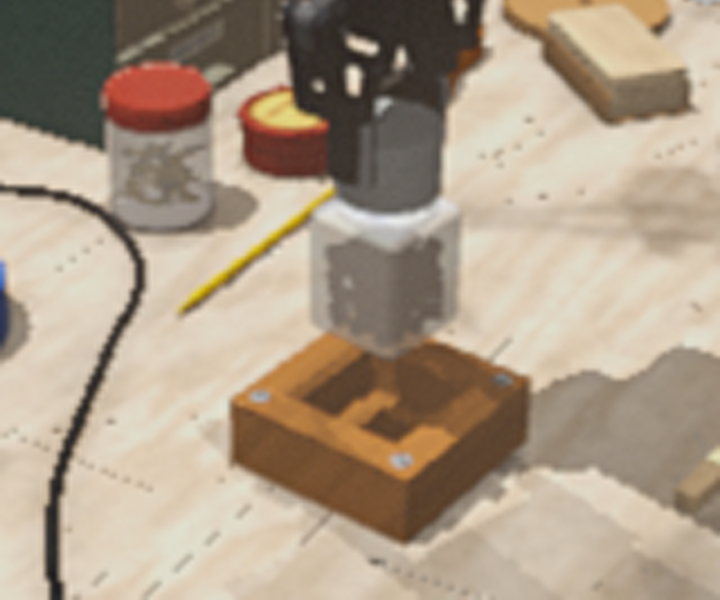

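View pics/c1t.png

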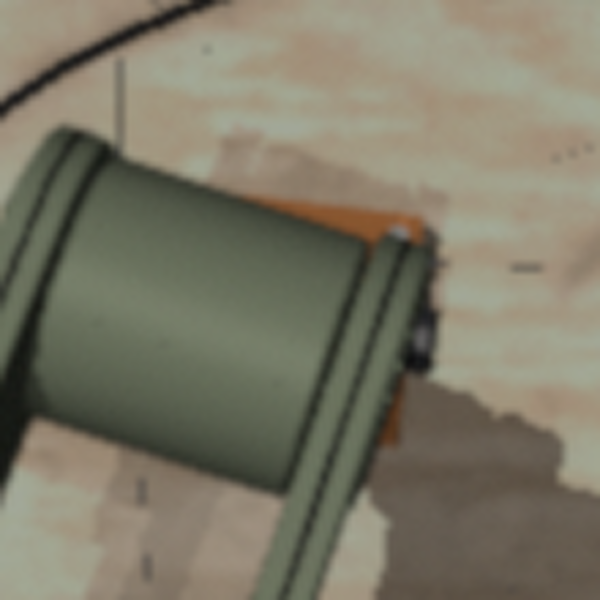

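The side view shows the jar hanging upright over the recess. Its lower corners are at about (312,325), (388,355) and (455,310) in the crop. I'll turn those into positions and check the jar's yaw and centre.

```bash
python3 - <<'E'
from h import *
f=lambda x,y,z:ray("side",x/4.5+240,(y+165)/4.5+120,z)
z=78.8
L,B,R=f(312,325,z),f(388,355,z),f(455,310,z)
print(L.round(1),B.round(1),R.round(1),"mid LR",((L+R)/2).round(1))
for a,b in((L,B),(B,R)):
    e=b-a;print(np.linalg.norm(e).round(1),np.degrees(np.arctan2(e[1],e[0]))%90-90)
L,B,R=f(232,402,40),f(405,487,40),f(527,378,40)
print(L.round(1),B.round(1),R.round(1),"mid LR",((L+R)/2).round(1))
for a,b in((L,B),(B,R)):
    e=b-a;print(np.linalg.norm(e).round(1),np.degrees(np.arctan2(e[1],e[0]))%90-90)
# shoulder line at z
p=np.load("side1.npz")["p"]
cv2.imwrite("pics/c1z.png",cv2.resize(p[160:205,303:348],(600,600),interpolation=cv2.INTER_CUBIC)[:,:,::-1])
E
```

```text
[516.5 -42.1  78.8] [470.9 -39.1  78.8] [463.2 -92.5  78.8] mid LR [489.8 -67.3  78.8]
45.6 -3.6975079328683194
53.9 -8.249105946873897
[544.4 -11.7  40. ] [436.2   2.4  40. ] [ 429.  -109.9   40. ] mid LR [486.7 -60.8  40. ]
109.1 -7.444996111452525
112.5 -3.6260514108012956
```

View pics/c1z.png

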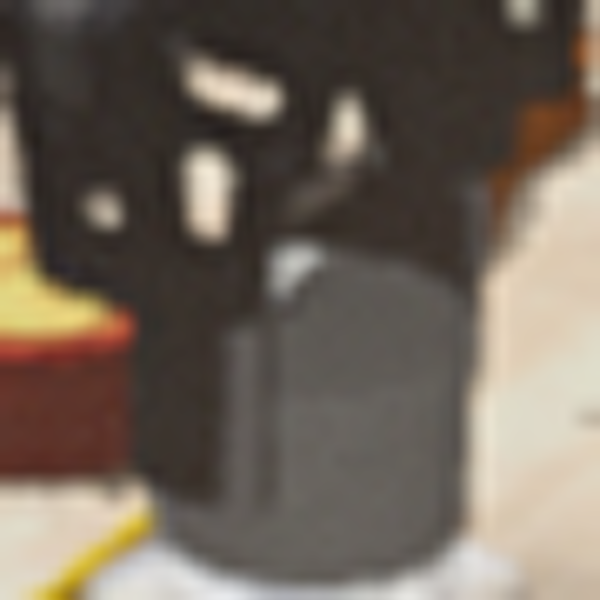

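```bash
python3 - <<'E'
from h import *
x,y=BLK
r=ctrl.move_l([x,y,158],vel=100,threshold=10); print(r)
if not r:
    f0=sensors.read_state()["force"]
    for z in np.arange(154,121,-4):
        r=ctrl.move_l([x,y,z],vel=40,threshold=8); s=sensors.read_state(); print(z,r,s["eef_pos"].round(2),(s["force"]-f0).round(1),s["wrist_torque"].round(2))
        if r: break
s=sensors.read_state();print(s["t"])
p,d=optics.grab_frame("side");cv2.imwrite("pics/c2.png",cv2.resize(p[150:290,250:390],(600,600),interpolation=cv2.INTER_CUBIC)[:,:,::-1]);np.savez("side2.npz",p=p,d=d)
E
```

```text
False
154 False [489.31 -63.86 154.32] [ 0.4  0.5 -0.8] [-0.01  0.07  0.  ]
150 False [488.84 -63.72 149.76] [-0.6  0.4  0.4] [-0.04 -0.06 -0.01]
146 False [488.73 -63.68 145.56] [ 0.8  0.6 -1.3] [-0.05 -0.02 -0.  ]
142 False [488.76 -63.69 141.59] [ 0.3 -0.3 -0.1] [0.04 0.04 0.02]
138 False [488.75 -63.69 137.6 ] [-0.6  0.9 -0.4] [0.03 0.   0.01]
134 False [488.74 -63.69 133.58] [-0.2  0.  -0.2] [ 0.01 -0.01 -0.01]
130 False [488.78 -63.71 129.61] [ 0.1  1.2 -0.6] [ 0.05 -0.01  0.04]
126 False [488.77 -63.72 125.62] [-0.6  1.2 -0.6] [-0.01 -0.    0.07]
122 False [490.18 -63.92 123.42] [-2.3  1.8  9.1] [0.17 0.27 0.01]
8.4417
```

View pics/c2.png

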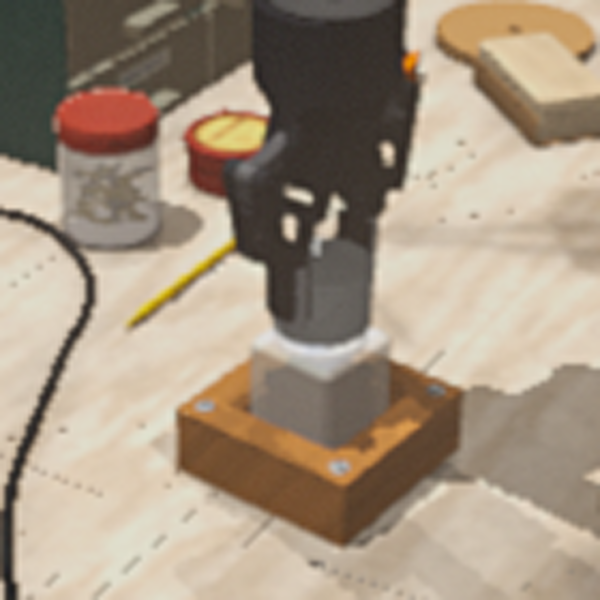

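The jar is down: it touched at TCP z 123.4, which is the predicted height for the 12 mm recess floor. It now stands inside the recess at about (320,390) in the crop. Next I'll hold briefly, then turn the lid in small steps while watching torque and Fz.

```bash
python3 - <<'E'
from h import *
ctrl.hold(0.4)
x,y=BLK; psi0=-5.3
s=sensors.read_state();print(s["t"],s["eef_pos"].round(2),s["force"].round(1),s["wrist_torque"].round(3))
for a in range(4,37,4):
    ctrl.move_l([x,y,122.5],rot=Rot(psi0+a),vel=20)
    s=sensors.read_state();R=s["eef_rot"];print(a,round(s["t"],2),np.degrees(np.arctan2(R[1,0],R[0,0])).round(1)-psi0,s["eef_pos"].round(2),s["force"].round(1),s["wrist_torque"].round(3),round(s["grip_width"],1))
    if abs(s["wrist_torque"][2])>2.5: break
p,d=optics.grab_frame("side");cv2.imwrite("pics/r1.png",cv2.resize(p[150:290,250:390],(600,600),interpolation=cv2.INTER_CUBIC)[:,:,::-1])
E
```

```text
8.8917 [490.16 -63.9  123.4 ] [-1.6  1.3  5.3] [0.202 0.259 0.01 ]
4 9.14 3.9 [489.82 -64.29 123.32] [-1.4 -0.5  4.7] [-0.321  0.294  0.036] 51.8
8 9.39 7.9 [489.93 -64.43 123.28] [-1.3 -1.1  5.7] [-0.407  0.18   0.025] 52.3
12 9.64 11.899999999999999 [489.87 -64.42 123.31] [-2.5 -1.4  6. ] [-0.415  0.272  0.019] 52.0
16 9.89 15.899999999999999 [489.88 -64.32 123.26] [-1.6 -0.5  6.9] [-0.362  0.164  0.061] 51.9
20 10.14 19.8 [489.92 -64.28 123.3 ] [-0.9 -0.3  4.5] [-0.318  0.197  0.057] 51.6
24 10.39 23.8 [489.98 -64.2  123.29] [-1.8 -0.4  4.6] [-0.238  0.156  0.01 ] 51.6
28 10.64 27.8 [490.02 -64.12 123.3 ] [-1.1  0.1  6.3] [-0.264  0.095  0.084] 52.3
32 10.89 31.8 [490.04 -64.05 123.31] [-1.3 -0.2  6. ] [-0.188  0.052  0.046] 51.8
36 11.14 35.8 [490.11 -64.   123.39] [-0.5  0.4  5.4] [-0.127  0.055  0.008] 52.2
```

View pics/r1.png

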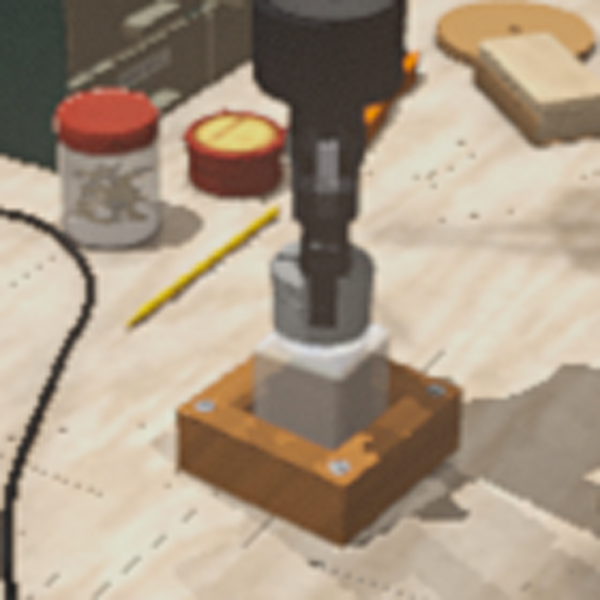

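```bash
python3 - <<'E'
from h import *
p,d=optics.grab_frame("side");c=cv2.resize(p[195:260,300:345],None,fx=12,fy=12,interpolation=cv2.INTER_CUBIC)[:600]
c=np.ascontiguousarray(c)
for a in (0,12,24,36,48):
    th=np.radians(a); u=proj("side",[489.5+24*np.cos(th),-64+24*np.sin(th),124]); q=tuple(((u-[300,195])*12+6).astype(int).tolist()); print(a,u.round(1))
    cv2.circle(c,q,3,(255,0,0),-1)
cv2.imwrite("pics/r1z.png",c[:,:,::-1])
E
```

```text
0 [315.8 207.6]
12 [314.9 208.6]
24 [314.3 209.7]
36 [314.2 210.8]
48 [314.6 212. ]
```

View pics/r1z.png

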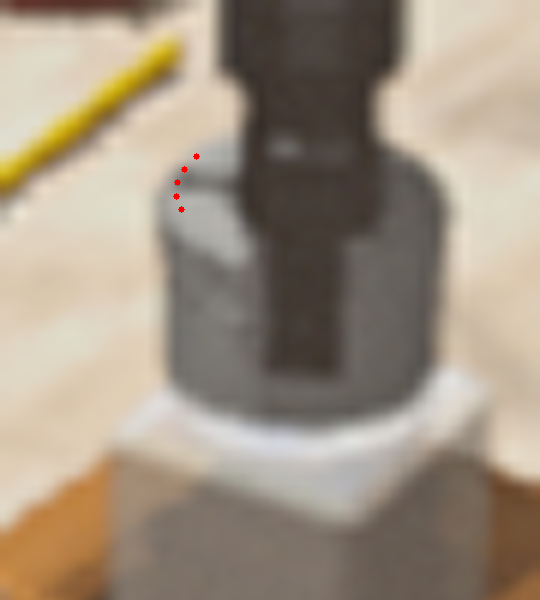

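The bar's outer end, at about (188,180) in this zoom, lies near the 24° dot. The lid is following the fingers, since −11° + 36° is about 25°. I'll go on in 3° steps and watch for the release.

```bash
python3 - <<'E'
from h import *
x,y=BLK; psi0=-5.3; base=sensors.read_state()["force"][2]; rel=None
for a in range(39,67,3):
    ctrl.move_l([x,y,122.5],rot=Rot(psi0+a),vel=20)
    fz=np.mean([ (ctrl.hold(0.03),sensors.read_state()["force"][2])[1] for _ in range(5)])
    s=sensors.read_state();print(a,round(s["t"],2),s["eef_pos"].round(2),round(fz,1),s["force"].round(1),s["wrist_torque"].round(3),round(s["grip_width"],1))
    if fz>base+8: break
p,d=optics.grab_frame("side");c=cv2.resize(p[195:260,300:345],None,fx=12,fy=12,interpolation=cv2.INTER_CUBIC)[:600]
cv2.imwrite("pics/r2z.png",c[:,:,::-1])
E
```

```text
39 11.66 [490.11 -64.01 123.44] 6.2 [-0.3  0.   5.9] [-0.095  0.083  0.005] 51.5
42 12.07 [490.17 -63.97 123.54] 6.5 [-1.5 -0.6  6.3] [-0.065  0.128  0.029] 51.9
45 12.49 [490.3  -63.95 123.76] 7.8 [-1.9  0.1  8.6] [-0.09  0.14  0.05] 52.0
48 12.91 [490.51 -63.92 124.23] 10.4 [-3.9  1.8 10.9] [0.034 0.267 0.081] 51.8
51 13.32 [490.66 -63.84 124.78] 13.1 [-4.   1.8 13.1] [0.177 0.503 0.084] 52.0
54 13.74 [490.83 -63.89 124.87] 13.4 [-2.8  1.6 13.5] [0.183 0.476 0.126] 51.8
57 14.16 [490.82 -63.86 124.87] 13.4 [-2.4  1.2 13.1] [0.212 0.441 0.12 ] 52.0
60 14.57 [490.78 -63.84 124.84] 13.1 [-3.3  1.4 12.8] [0.157 0.451 0.112] 52.1
63 14.99 [490.76 -63.84 124.83] 13.6 [-3.3  1.4 13.3] [0.191 0.508 0.147] 52.0
66 15.41 [490.76 -63.86 124.85] 13.6 [-2.9  1.7 13.6] [0.219 0.501 0.117] 51.8
```

View pics/r2z.png

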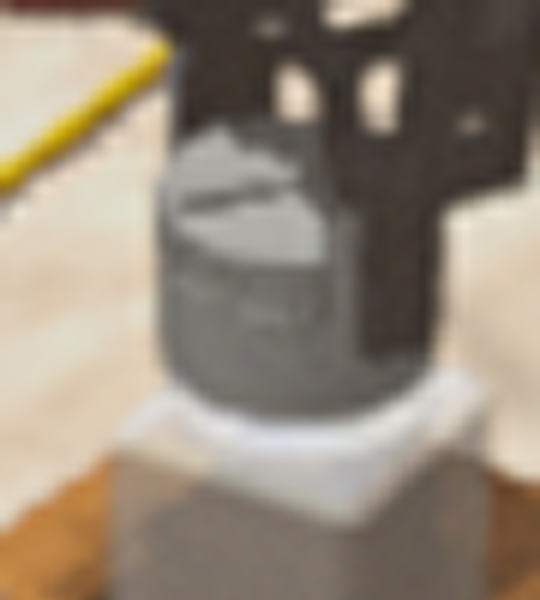

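```bash
python3 - <<'E'
from h import *
g=lambda x,y:ray("side",300+(x-5.5)/12,195+(y-5.5)/12,126.5)
o,i=g(180,210),g(297,180); e=o-i; print(o.round(1),i.round(1),np.linalg.norm(e).round(1),"bar world yaw",np.degrees(np.arctan2(e[1],e[0])).round(1))
o,b=g(180,210),None
# jar shoulder front corner/edges at z=80
h=lambda x,y:ray("side",300+(x-5.5)/12,195+(y-5.5)/12,80)
L,B,R=h(112,450),h(350,525),h(490,425)
for a,b in((L,B),(B,R)):
    e=b-a;print(np.linalg.norm(e).round(1),np.degrees(np.arctan2(e[1],e[0])).round(1)%90-90)
E
```

```text
[503.4 -42.3 126.5] [491.1 -62.9 126.5] 24.1 bar world yaw 59.2
49.4 -87.5
42.9 -7.0
```

The bar's world yaw measures about 59° by ray casting and about 55° from the tool turn. The lid rose between 45° and 51° of turn, so it is free, at roughly 57–61° on the jar. I'll back off a few degrees for margin and lift straight up.

```bash
python3 - <<'E'
from h import *
x,y=BLK; psi0=-5.3
ctrl.move_l([490.0,y,123.5],rot=Rot(psi0+60),vel=20); ctrl.hold(0.2)
s=sensors.read_state();print(round(s["t"],2),s["eef_pos"].round(2),s["force"].round(1),s["wrist_torque"].round(3))
for z in (128,132,138,145,152,160,169):
    r=ctrl.move_l([490.0,y,z],vel=30,threshold=25); s=sensors.read_state();print(z,r,round(s["t"],2),s["eef_pos"].round(2),s["force"].round(1),s["wrist_torque"].round(3),round(s["grip_width"],1))
    if r: break
ctrl.hold(0.3);s=sensors.read_state();print(s["eef_pos"].round(2),s["force"].round(1))
p,d=optics.grab_frame("side");np.savez("side3.npz",p=p,d=d);cv2.imwrite("pics/f1.png",cv2.resize(p[150:270,260:380],(600,600),interpolation=cv2.INTER_CUBIC)[:,:,::-1])
E
```

```text
15.92 [491.15 -63.87 125.29] [-4.6  1.4 11.5] [ 0.102  0.493 -0.106]
128 False 16.22 [489.84 -63.63 127.61] [ 0.  -0.3 -0.6] [ 0.049  0.068 -0.003] 51.6
132 False 16.5 [490.01 -63.75 131.97] [ 0.1  0.6 -1.2] [-0.014  0.032 -0.015] 52.1
138 False 16.85 [490.27 -63.86 138.41] [0.2 0.2 0.4] [-0.023  0.034  0.047] 51.8
145 False 17.23 [490.26 -63.88 145.38] [-0.1  0.  -0.9] [ 0.008 -0.017  0.022] 51.9
152 False 17.62 [490.24 -63.88 152.33] [ 0.2 -0.6 -1.4] [ 0.028 -0.017 -0.003] 52.1
160 False 18.03 [490.23 -63.86 160.34] [ 0.5  0.4 -0.7] [-0.029  0.037  0.011] 52.1
169 False 18.48 [490.2  -63.86 169.31] [-0.3  1.  -1.6] [-0.042 -0.018  0.024] 51.8
[489.87 -63.75 168.82] [-0.6 -0.2 -0.9]
```

View pics/f1.png

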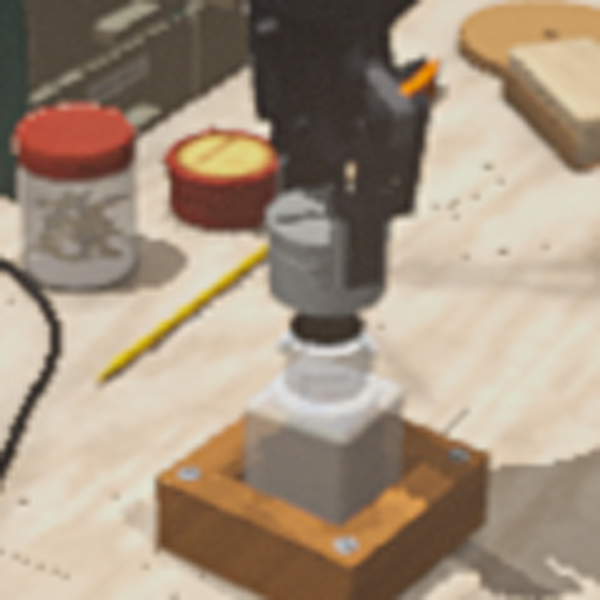

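The picture shows the lid held level at about (327,255) in the crop, with the jar's open mouth at (327,327) in the clear below it. The jar's shoulder has not moved in the block. I'll check the heights with depth, then hand in.

```bash
python3 - <<'E'
from h import *
d=np.load("side3.npz")["d"];c=optics.camera_params("side");K,R,t=c["mtx"],c["R"],c["t"]
def P(x,y):
    u,v=260+x/5,150+y/5;o=[]
    for du in(-1,0,1):
        for dv in(-1,0,1):
            uu,vv=int(round(u))+du,int(round(v))+dv;D=d[vv,uu]
            if D>0:o.append(R.T@(np.array([(uu-K[0,2])/K[0,0]*D,(vv-K[1,2])/K[1,1]*D,D])-t))
    return np.median(o,0).round(1) if o else None
print("lid top",P(305,228),"lid lower front",P(325,300),"shoulder",P(335,420),"block top",P(270,520))
s=sensors.read_state();print(s["t"],s["eef_pos"].round(1),s["grip_width"],np.abs(s["qvel"]).max())
ctrl.finish_job()
E
```

```text
lid top [488.9 -43.6 168.9] lid lower front [476.1 -40.2 141.6] shoulder [472.2 -44.1  79.5] block top [485.9 -14.4  39.6]
18.8333 [489.9 -63.8 168.8] 51.82708864646471 0.0011309473712764776
the job is handed in; nothing more can be done
```

The jar is open and standing in the block, and I finished holding the lid above its mouth. I handed the job in at about 18.8 s, and it gives no verdict.

**What I did**
- I gripped the lid with 70 N, carried the jar to the block, and lowered it until it touched at TCP z 123.4. That is the expected height for the recess floor.
- I turned the lid anticlockwise. It let go at about 45–51° of tool turn, seen as a 1.5 mm rise and Fz going from about 6 to 13 N.
- I then lifted it straight up about 45 mm, with only the lid's weight left on the wrist.

**Last checks**
- **Lid:** the top is at z 168.9, which puts its lower edge about 121 mm above the jar's underside, or 23 mm above the mouth. It looks level and centred, and is still gripped at 51.8 mm opening.
- **Jar:** the shoulder is at z 79.5, where 80 is expected, so the jar is fully down and did not rise with the lid.
- **Arm:** at rest.

**What disagreed or was less exact**
- **Ran past release:** my stop condition (an 8 N rise in Fz) was set slightly too high. The turn ran on about 15–20° past the release, to roughly 57–61° on the jar by my estimates. The limit is 73°. I turned back 6° before lifting.
- **Side camera:** it read the jar and block 2–6 mm off from the top camera. The insertion itself met no side contact.
- **Jar yaw:** I only knew it to within a few degrees.
- **Bystanders:** I did not measure them again. The arm did not come near them, and those in the last pictures look unmoved.

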